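# Find the pepper mill with the stiff grinder

## Robot

A 7-joint arm with a two-finger parallel gripper is mounted at the origin on the work surface; the furniture and walls round the work are solid. World frame = base frame: x ahead of the robot, y to its left, z up, the work surface at z = 0. Lengths are in mm, angles in rad, forces in N, time in s.
With the tool pointing down it reaches from about 400 to 850 mm from the base axis. Payload 4.5 kg.
Tool frame: the origin (TCP) lies midway between the tips of the shut fingers; the grasp point (between the pads) lies 19 mm behind it; z points along the fingers, y is the line along which they close (so a half turn about z gives the same grasp; the last joint's range is limited). The gripper opens to 85 mm and grips with 20 to 120 N. Pads are 22 mm wide; open, the fingers measure 114 mm over their backs; the gripper's body (76 mm by 85 mm) begins 54 mm behind the grasp point. The pads swing forward as they close: fully open they stand 13 mm farther back than shut.
Start: joints at [-1.217, 0.689, -0.195, 1.565, 0.157, 0.902, -0.215], TCP at [196.466, 593.342, 231.317] pointing down, gripper open.
Joint ranges: [-3.01, 3.01], [-0.46, 2.08], [-1.47, 1.51], [0.13, 2.56], [-1, 4.14], [0.04, 2.09], [-2.66, 2.66]. Speed limits (rad/s): [2.57, 2.57, 3.14, 3.14, 3.14, 3.14, 3.14].

## Interface

Orientations are given as a unit quaternion [x, y, z, w].
In Python, from cell import r gives the robot as it stands. The module is installed in compiled form; this text tells all that it offers.
- The arm moves only by the tool servo_tool, never from a script. Its argument "series" is a list of rows, each an object of numbers: "claw": the opening, from 0 (shut) to 1 (fully open); "x", "y", "z": the shift along the world's x, y, z in mm; "twist": the turn about the world's z in degrees. A call has 1 to 5 rows; each row shifts and turns the commanded pose from where the row before left it; what a row does not reach is not made up. A row lasts 1/12 s, in which the tool goes at most 41.7 mm and 7.16 degrees, less where a joint would pass 70% of its speed; a pose out of reach is approached as far as the arm can. A call is refused whole if a number of a shift passes 41.7 or a number of a turn 7.16, either way. A call with a gripper value outside its range is refused whole. The fingers move at their own pace and stop on an object; "force" is the grip in N (left out, the last holds). Time passes only in rows, so rows that do not move let the fingers close. It gives the time, the measured TCP pose, the force, the opening and the grip force at its end, in the units of the state.
- r.get_state(): the state, without advancing time (a new reading comes with each control period).
- r.get_image(name): name is "scene" or "side" or "wrist"; returns a dict with "pixels" (480x640x3 uint8, red, green, blue), "mtx" (3x3 intrinsics, pixels), "R" (3x3) and "t" (3): a world point X has camera coordinates R X + t; the wrist camera has in their place "hand_eye" (4x4, takes a point from camera to tool coordinates, whose origin is the TCP and whose axes are the flange's). Camera axes: x right, y down, z forward; pixel columns grow to the right and rows downward; lengths in mm; the calibration is good to about 2 mm. A picture is of the moment at which its call begins: read the wrist's pose just before it. There is no depth.
- r.finish_job(): hands the job in; it is judged then, once.
The state is a dict: "clock": time; "q": joint angles; "qd": joint speeds; "effort": joint torques, N m; "tcp_pos": TCP position; "ee_rot": TCP orientation; "ft_force": force on the tool from outside, world axes, zero at the start; "wrist_torque": the same for the moment, N m; "gripper_width": finger opening in mm; "finger_force": force on a finger pad.
Only numpy, scipy, OpenCV 4.12 (cv2) and the standard library are available. Lean on these libraries where they do the work, as an engineer would, in place of code of your own. Each camera call takes 0.05 s, during which the arm holds its last target. There are 200 camera calls.

## Task

Check the three pepper mills on the round board: lean lightly on each, just enough that its foot does not slip, turn its head a sixth of a turn or a little more in one direction, leave it there, and feel how the grinder runs. Where a grinder drags hard, stop turning at once, so that the dry burrs are not scored, and set that mill gently upright on the chopping board for cleaning. Leave the sound mills standing where they are, and do not disturb the bowl, the garlic or the salt shaker.

Things in the scene. Friction and masses are not known exactly. Their poses are not given: they have to be found in the camera images.
- round_board: round wooden board, 300 mm across, 32 mm thick, lying fast on the table; origin under its centre, z up. Three matching dark-wood pepper mills, about 0.25 kg each, stand loose on it, 173 mm apart, one on each of place1 to place3. One of the three has a bad, stiff grinder (mill_stiff in the rules); which, is not known, and they look alike.
- place1 (a point): point on top of the round board, 100 mm from its centre, under the middle of one mill's foot at the start. A mill is 172 mm high: turned body, 58 mm across at the foot, 48 mm at its shoulder, 124 mm up; over it, up to 160 mm, a round head, 49 mm across at its widest, about 143 mm up; on top a 12 mm wide finial. It can be gripped, pressed down and lifted by the head.
- place2 (a point): the same point for another mill. A head turns endlessly about the mill's upright axis, either way, and stays where it is left. A sound grinder drags with 0.05 N m, the bad one with 0.14 N m, evenly. A foot merely standing on the board slips round at about 0.04 N m, so that the head does not turn; with 15 N pressed straight down on the head it holds to about 0.2 N m.
- place3 (a point): the same point for another mill. Leaning on a mill with 30 N or more, or turning the bad head by more than about 0.45 rad, is too much. A mill pushed sideways at the head rocks on the edge of its foot and holds less well: ease the sideways force off.
- chopping_board: rectangular maple board lying fast on the table, 340 mm along its own x, 440 mm along its own y, top 28 mm up; origin under its centre, z up. Its +y end, nearest the robot, carries the bowl and the garlic; the part at -y is free, and the bad mill goes there or anywhere else its whole foot is on the board.
- copper_bowl: loose hammered copper bowl, 160 mm across, 96 mm high, on the chopping board; origin under its middle. Not to be disturbed.
- garlic: loose garlic bulb, about 56 mm across and high, on the chopping board; origin under its middle. Not to be disturbed.
- salt_shaker: loose glass salt shaker with a grey cap, 44 mm across, 90 mm high, on the table beyond the boards; origin under its middle. Not to be disturbed.

How it is judged:
By the outcome, as a careful person would: the job done as asked, in the order asked, and still so for the second after the job is handed in, with the robot touching nothing.
It also fails if it takes over 72 s, if anything falls off the work surface, if the arm or the gripper's body presses on something with over 40 N, if the wrist force passes 120 N, or if a joint passes its speed limit or range.

## Working session

There is one attempt and no reset: what is moved stays moved. The work goes in short steps, Python scripts to look and compute and a tool call to move; the robot and the scene stay as the last step left them, time stands still between calls to the robot, and variables do not carry over. Pictures are saved under pics/ and viewed, at most 10 in all, crops included, and the job is handed in when it is done.

Besides the shell and the picture viewer there is one more tool, called after "Emit:" as name(argument=value, ...), one argument or row to a line, values as JSON. servo_tool: Moves the arm, as the interface text tells. Its arguments: {"type":"object","properties":{"series":{"type":"array"},"force":{"type":"number"}},"required":["series"]}

```bash
mkdir -p pics; python3 - <<'E'
from cell import r
import cv2,numpy as np
s=r.get_state()
for k in s: print(k,np.round(s[k],3))
for n in ["scene","side"]:
    im=r.get_image(n); cv2.imwrite(f"pics/{n}0.png",im["pixels"][:,:,::-1])
    np.savez(f"{n}.npz",**im)
    print(n,np.round(im["mtx"],1).tolist(),np.round(im["R"],3).tolist(),np.round(im["t"],1))
E
```

```text
clock 0.0
q [-1.217  0.69  -0.194  1.566  0.157  0.902 -0.215]
qd [-0.    -0.    -0.001  0.001  0.001 -0.     0.001]
effort [ 1.0000e-03 -5.3961e+01 -1.2660e+00 -1.5854e+01  9.0000e-03  1.0000e-02
 -0.0000e+00]
tcp_pos [196.352 592.654 230.482]
ee_rot [ 0.159  0.987 -0.001 -0.   ]
ft_force [ 0.139  0.167 -0.598]
wrist_torque [ 0.002 -0.01  -0.007]
finger_force 0.0
gripper_width 85.315
scene [[443.1, 0.0, 321.4], [0.0, 443.1, 245.2], [0.0, 0.0, 1.0]] [[0.753, -0.658, 0.019], [-0.426, -0.51, -0.747], [0.502, 0.554, -0.664]] [-386.  307.  556.]
side [[607.1, 0.0, 319.9], [0.0, 607.1, 253.1], [0.0, 0.0, 1.0]] [[0.99, -0.144, -0.014], [-0.097, -0.59, -0.801], [0.107, 0.794, -0.598]] [-532.5  125.3 1250. ]
```

View pics/scene0.png

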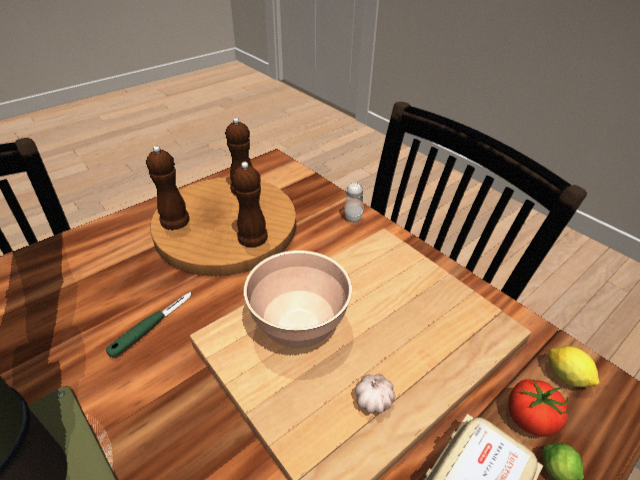

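View pics/side0.png

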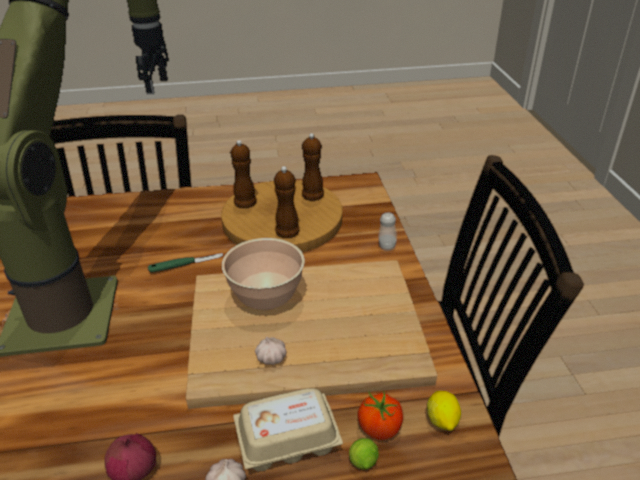

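The scene view shows finials near (157,150), (236,121) and (244,165), the bowl at (298,296), and the garlic at (375,393). In the side view the finials are near (239,143), (312,136) and (284,170), and the chopping board corners are near (193,277), (408,263), (437,382) and (190,397).

```bash
cat > h.py <<'E'
import numpy as np,cv2
def ray(im,u):
    K,R,t=im["mtx"],im["R"],im["t"]
    return -R.T@t, R.T@np.linalg.solve(K,np.r_[u,1.])
def plane(im,u,z):
    c,d=ray(im,u); return c+d*(z-c[2])/d[2]
def tri(a,u,b,v):
    c,d=ray(a,u);e,f=ray(b,v)
    s=np.linalg.lstsq(np.c_[d,-f],e-c,rcond=None)[0]
    p,q=c+d*s[0],e+f*s[1]; return (p+q)/2,np.linalg.norm(p-q)
E
python3 - <<'E'
from h import *
A={n:dict(np.load(n+".npz")) for n in["scene","side"]}
def fin(n,u):
    p=A[n]["pixels"].astype(int);x,y=u
    w=p[y-8:y+6,x-8:x+9]; sat=w.max(2)-w.min(2)
    m=(w.min(2)>130)&(sat<45)
    if n=="side": print(w[:,:,0].tolist()) if 0 else None
    ys,xs=np.nonzero(m); 
    return np.array([xs.mean()+x-8,ys.mean()+y-8]),m.sum()
for u,v in [((157,150),(239,143)),((236,121),(312,136)),((244,165),(284,170))]:
    for n,w in (("scene",u),("side",v)):
        print(n,w,fin(n,w),plane(A[n],w,200).round(1))
    print("tri",tri(A["scene"],u,A["side"],v))
for n,c in (("scene",[(192,338),(528,335),(397,232),(300,478)]),("side",[(193,277),(408,263),(435,376),(190,390)])):
    for u in c: print(n,u,plane(A[n],u,28).round(0))
# round board fit
for n in A:
    pts=[(152,225),(295,215),(185,262)] if n=="scene" else [(222,215),(342,213)]
    for u in pts: print(n,u,plane(A[n],u,32).round(0))
print("bowl rim",[plane(A["scene"],u,96).round(0) for u in((246,290),(350,290),(298,252),(298,330))])
print("garlic",tri(A["scene"],(375,393),A["side"],(270,351)),"salt",tri(A["scene"],(354,190),A["side"],(388,218)))
for n in A:
  x,y=(236,150) if n=="scene" else (275,150)
  w=A[n]["pixels"]
big=np.hstack([cv2.resize(A["scene"]["pixels"][110:200,140:270],None,fx=3,fy=3,interpolation=0),cv2.resize(A["side"]["pixels"][125:215,225:330],None,fx=3,fy=3,interpolation=0)])
cv2.imwrite("pics/crop.png",big[:,:,::-1])
E
```

```text
scene (157, 150) (array([155.95833333, 148.        ]), np.int64(24)) [392.1 316.2 200. ]
side (239, 143) (array([238.5, 141. ]), np.int64(12)) [395.  312.6 200. ]
tri (array([394.97109607, 324.47445855, 194.77440822]), np.float64(1.0507133010842267))
scene (236, 121) (array([235.64705882, 119.52941176]), np.int64(17)) [564.3 324.3 200. ]
side (312, 136) (array([311.11111111, 134.33333333]), np.int64(9)) [568.4 319.9 200. ]
tri (array([570.25319061, 334.5697462 , 193.56924604]), np.float64(1.287486203980345))
scene (244, 165) (array([244.5, 164. ]), np.int64(26)) [483.8 175.4 200. ]
side (284, 170) (array([283.38461538, 167.61538462]), np.int64(13)) [486.5 165.8 200. ]
tri (array([488.02255374, 182.41378735, 192.89294609]), np.float64(3.714149527316834))
scene (192, 338) [277.  42.  28.]
scene (528, 335) [ 692. -302.   28.]
scene (397, 232) [724.   8.  28.]
scene (300, 478) [ 274. -232.   28.]
side (193, 277) [271.  43.  28.]
side (408, 263) [735.  17.  28.]
side (435, 376) [ 698. -306.   28.]
side (190, 390) [ 273. -271.   28.]
scene (152, 225) [353. 341.  32.]
scene (295, 215) [597. 181.  32.]
scene (185, 262) [351. 201.  32.]
side (222, 215) [336. 271.  32.]
side (342, 213) [627. 232.  32.]
bowl rim [array([369.,  16.,  96.]), array([493., -88.,  96.]), array([486.,  33.,  96.]), array([383., -95.,  96.])]
garlic (array([ 416.86468976, -220.18257898,   49.80221805]), np.float64(1.7395074896759772)) salt (array([714.3450241 , 128.19350196,  73.86407446]), np.float64(2.8136817509811602))
```

View pics/crop.png

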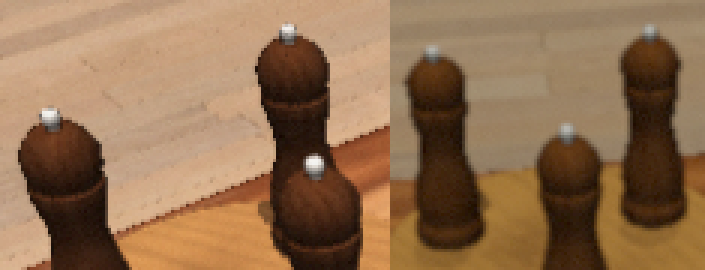

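The crop confirms the finial tips at scene (156.7,149.3), (236,121.3) and (244.7,165.3), and at side (239,143), (311.7,136.3) and (283.7,168.7). I move over the board to look with the wrist camera.

Emit:
servo_tool(
  series=[
    {"z": 40},
    {"z": 40},
    {"z": 20,"x": 20,"y": -28},
    {"x": 23,"y": -32},
    {"x": 23,"y": -32},
  ],
)

```text
schema error: expected keys claw, x, y, z, twist
```

Emit:
servo_tool(
  series=[
    {"x": 23,"y": -32},
    {"x": 23,"y": -32},
    {"x": 23,"y": -32},
    {"x": 23,"y": -32},
    {"x": 23,"y": -32},
  ],
)

```text
schema error: expected keys claw, x, y, z, twist
```

Emit:
servo_tool(
  series=[
    {"x": 16,"y": -27},
    {"x": 0,"y": 0},
    {"x": 0},
    {"x": 0},
  ],
)

```text
schema error: expected keys claw, x, y, z, twist
```

```bash
cat >> h.py <<'E'
from scipy.spatial.transform import Rotation as Ro
def wrist(r,name):
    s=r.get_state(); im=r.get_image("wrist"); T=np.eye(4)
    T[:3,:3]=Ro.from_quat(s["ee_rot"]).as_matrix(); T[:3,3]=s["tcp_pos"]
    C=T@im["hand_eye"]; im["R"]=C[:3,:3].T; im["t"]=-im["R"]@C[:3,3]
    cv2.imwrite(f"pics/{name}.png",im["pixels"][:,:,::-1]); np.savez(name+".npz",**im)
    return im,s
E
python3 - <<'E'
from h import *
from cell import r
im,s=wrist(r,"w1")
for k in("clock","q","tcp_pos","ee_rot","ft_force","wrist_torque"): print(k,np.round(s[k],3))
print(im["hand_eye"].round(3).tolist(),im["mtx"][0,0])
A={n:dict(np.load(n+".npz")) for n in["scene","side"]}
P=[((156.7,149.3),(239,143)),((236,121.3),(311.7,136.3)),((244.7,165.3),(283.7,168.7))]
for u,v in P: print(plane(A["scene"],u,200).round(1),plane(A["side"],v,200).round(1),tri(A["scene"],u,A["side"],v))
E
```

```text
clock 0.1
q [-1.217  0.69  -0.195  1.566  0.157  0.903 -0.215]
tcp_pos [196.332 592.726 230.555]
ee_rot [ 0.159  0.987 -0.001 -0.   ]
ft_force [-0.748 -0.195 -0.003]
wrist_torque [-0.016  0.027 -0.011]
[[0.0, -0.959, -0.284, 72.367], [1.0, 0.0, 0.001, -0.096], [-0.0, -0.284, 0.959, -142.386], [0.0, 0.0, 0.0, 1.0]] 354.8835221705865
[392.8 318.9 200. ] [395.  312.6 200. ] (array([395.07729883, 325.45007479, 195.00365967]), np.float64(2.340292567000224))
[563.5 323.2 200. ] [567.5 318.4 200. ] (array([569.3354656 , 333.10353526, 193.65725568]), np.float64(1.4671630184126379))
[484.2 173.8 200. ] [486.4 171.7 200. ] (array([486.88933729, 178.31154172, 196.59056458]), np.float64(0.41431284224755305))
```

View pics/w1.png

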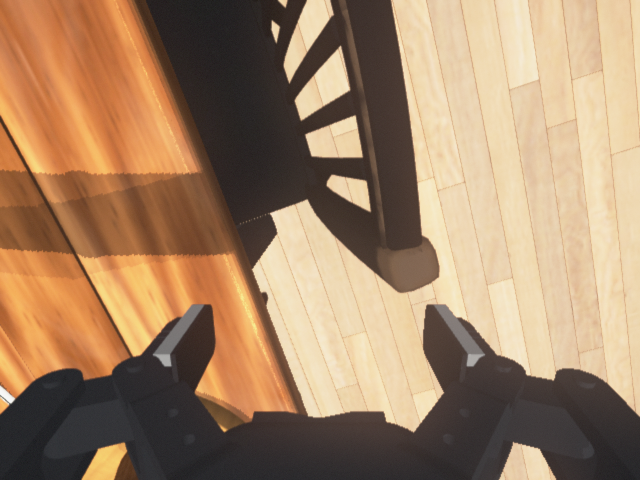

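The wrist picture only shows the table edge and the chair, because those moves were refused: every row needs all five keys. The camera looks to the tool's +x side, so I'll take the view from over the far half of the board.

Emit:
servo_tool(
  series=[
    {"claw": 1,"x": 0,"y": 0,"z": 40,"twist": 0},
    {"claw": 1,"x": 0,"y": 0,"z": 40,"twist": 0},
    {"claw": 1,"x": 20,"y": -20,"z": 20,"twist": 0},
    {"claw": 1,"x": 29,"y": -27,"z": 0,"twist": 0},
    {"claw": 1,"x": 29,"y": -27,"z": 0,"twist": 0},
  ],
)

```text
clock: 0.57
tcp_pos: [274.4, 519.9, 332.9]
ee_rot: [0.158, 0.987, 0.002, 0.0]
ft_force: [1.4, -1.4, -0.2]
gripper_width: 85.6
finger_force: 0.0
```

Emit:
servo_tool(
  series=[
    {"claw": 1,"x": 29,"y": -27,"z": 0,"twist": 0},
    {"claw": 1,"x": 29,"y": -27,"z": 0,"twist": 0},
    {"claw": 1,"x": 29,"y": -27,"z": 0,"twist": 0},
    {"claw": 1,"x": 29,"y": -27,"z": 0,"twist": 0},
    {"claw": 1,"x": 29,"y": -27,"z": 0,"twist": 0},
  ],
)

```text
clock: 0.98
tcp_pos: [420.5, 382.6, 331.2]
ee_rot: [0.159, 0.987, -0.0, -0.0]
ft_force: [-0.2, 0.3, -0.1]
gripper_width: 85.3
finger_force: 0.0
```

Emit:
servo_tool(
  series=[
    {"claw": 1,"x": 29,"y": -27,"z": 0,"twist": 0},
    {"claw": 1,"x": 29,"y": -27,"z": 0,"twist": 0},
    {"claw": 1,"x": 29,"y": -27,"z": 0,"twist": 0},
    {"claw": 1,"x": 29,"y": -27,"z": 0,"twist": 0},
    {"claw": 1,"x": 10,"y": -6,"z": 0,"twist": 0},
  ],
)

```text
clock: 1.4
tcp_pos: [550.6, 262.3, 330.8]
ee_rot: [0.164, 0.986, -0.003, 0.002]
ft_force: [0.7, -1.4, 0.4]
gripper_width: 85.5
finger_force: 0.0
```

Emit:
servo_tool(
  series=[
    {"claw": 1,"x": 0,"y": 0,"z": 0,"twist": 0},
    {"claw": 1,"x": 0,"y": 0,"z": 0,"twist": 0},
    {"claw": 1,"x": 0,"y": 0,"z": 0,"twist": 0},
  ],
)

```text
clock: 1.65
tcp_pos: [544.0, 272.0, 331.1]
ee_rot: [0.158, 0.987, 0.0, -0.001]
ft_force: [0.2, -0.8, -0.1]
gripper_width: 85.6
finger_force: 0.0
```

```bash
python3 - <<'E'
from h import *
from cell import r
im,s=wrist(r,"w2")
for k in("clock","q","tcp_pos","ee_rot","ft_force","wrist_torque"): print(k,np.round(s[k],3))
E
```

```text
clock 1.65
q [-0.428  0.567 -0.195  1.48   0.115  1.106  0.609]
tcp_pos [543.994 271.962 331.082]
ee_rot [ 0.158  0.987  0.    -0.001]
ft_force [ 0.211 -0.837 -0.076]
wrist_torque [ 0.03 -0.01  0.05]
```

View pics/w2.png

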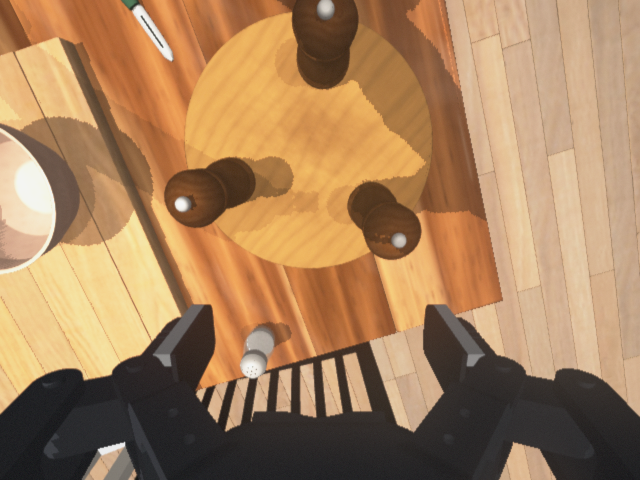

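The wrist view shows the finials at about (326,10), (182,205) and (399,240), the board rim, and the salt shaker at (255,368).

```bash
python3 - <<'E'
from h import *
im=dict(np.load("w2.npz"));p=im["pixels"].astype(int)
A={n:dict(np.load(n+".npz")) for n in["scene","side"]}
S=[((156.7,149.3),(239,143)),((236,121.3),(311.7,136.3)),((244.7,165.3),(283.7,168.7))]
W=[]
for i,(x,y) in enumerate([(326,10),(399,240),(182,205)]):
    y0=max(0,y-14);w=p[y0:y+14,x-14:x+14]
    m=(w.max(2)-w.min(2)<40)&(w.min(2)>90)
    ys,xs=np.nonzero(m);u=np.array([xs.mean()+x-14,ys.mean()+y0]);W.append(plane(im,u,200)[:2])
    print(u.round(1),m.sum(),W[-1].round(1),[tri(A[n],S[i][j],im,u)[0].round(1) for j,n in enumerate(A)])
W=np.array(W);print([np.linalg.norm(W[i]-W[i-1]).round(1) for i in range(3)],W.mean(0))
# round board fit: rim clicks
for u in [(186,130),(432,140),(312,268),(310,12)]: print(plane(im,u,32).round(0))
E
```

```text
[325.2   8.3] 260 [395.9 325.5] [array([395. , 325.8, 196.2]), array([394.5, 326.1, 193.5])]
[398.6 240. ] 173 [568.1 331.7] [array([569.5, 332.6, 194.8]), array([569.8, 332.6, 193.3])]
[182.3 203.8] 193 [487.3 179.3] [array([487.2, 178.2, 196.9]), array([487.1, 177.9, 196.6])]
[np.float64(172.4), np.float64(172.3), np.float64(172.5)] [483.79938063 278.82494067]
[415. 149.  32.]
[517. 424.  32.]
[627. 236.  32.]
[345. 328.  32.]
```

Emit:
servo_tool(
  series=[
    {"claw": 1,"x": 13,"y": 30,"z": -10,"twist": 0},
    {"claw": 1,"x": 12,"y": 30,"z": -20,"twist": 0},
    {"claw": 1,"x": 0,"y": 0,"z": -30,"twist": 0},
    {"claw": 1,"x": 0,"y": 0,"z": -20,"twist": 0},
    {"claw": 1,"x": 0,"y": 0,"z": 0,"twist": 0},
  ],
)

```text
clock: 2.12
tcp_pos: [566.2, 330.9, 246.4]
ee_rot: [0.157, 0.988, -0.003, -0.004]
ft_force: [-0.2, -0.0, -0.1]
gripper_width: 85.7
finger_force: 0.0
```

Emit:
servo_tool(
  series=[
    {"claw": 1,"x": 0,"y": 0,"z": 0,"twist": 0},
    {"claw": 1,"x": 0,"y": 0,"z": 0,"twist": 0},
  ],
)

```text
clock: 2.28
tcp_pos: [570.7, 331.4, 253.0]
ee_rot: [0.159, 0.987, 0.001, 0.001]
ft_force: [0.9, -0.6, 1.0]
gripper_width: 85.7
finger_force: 0.0
```

```bash
python3 - <<'E'
from h import *
from cell import r
im,s=wrist(r,"w3"); p=im["pixels"].astype(int)
print(s["tcp_pos"],s["q"].round(2) if hasattr(s["q"],"round") else s["q"])
X=np.r_[569,332.3,201]; c=im["R"]@X+im["t"]; u=im["mtx"]@c/c[2]; print("pred",u)
x,y=u[:2].astype(int); w=p[y-25:y+25,x-25:x+25]; m=(w.max(2)-w.min(2)<40)&(w.min(2)>90)
ys,xs=np.nonzero(m); v=np.array([xs.mean()+x-25,ys.mean()+y-25]); print(v,m.sum(),plane(im,v,200))
E
```

```text
[570.65454241 331.41808491 253.02287765] [-0.5   0.71 -0.18  1.43  0.14  1.01  0.54]
pred [318.79800358 266.11565439   1.        ]
[317.70382166 264.24203822] 314 [568.04286775 331.94662992 200.        ]
```

View pics/w3.png

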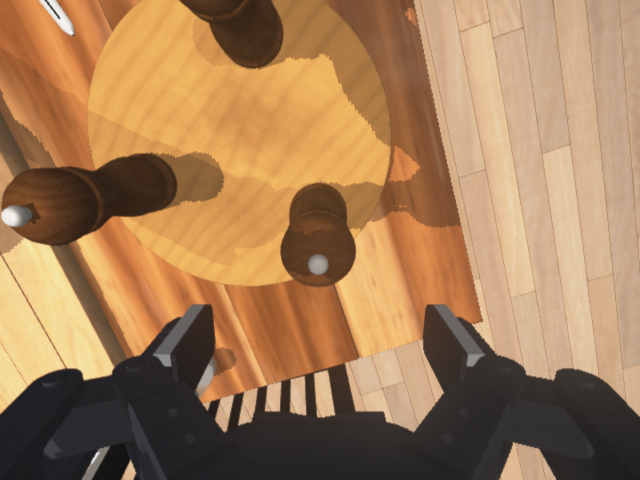

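The picture shows the finial at (318,264), centred between the fingers. The refined axis is about (568.5,332), so I descend to grip at the head's equator.

Emit:
servo_tool(
  series=[
    {"claw": 1,"x": -2,"y": 1.5,"z": -25,"twist": 0},
    {"claw": 1,"x": 0,"y": 0,"z": -25,"twist": 0},
    {"claw": 1,"x": 0,"y": 0,"z": -25,"twist": 0},
    {"claw": 1,"x": 0,"y": 0,"z": -14,"twist": 0},
    {"claw": 1,"x": 0,"y": 0,"z": -8,"twist": 0},
  ],
)

```text
clock: 2.75
tcp_pos: [568.4, 331.7, 154.0]
ee_rot: [0.159, 0.987, -0.0, -0.0]
ft_force: [-0.0, -0.3, 0.5]
gripper_width: 85.2
finger_force: 0.0
```

Emit:
servo_tool(
  force=30,
  series=[
    {"claw": 1,"x": 0,"y": 0,"z": 0,"twist": 0},
    {"claw": 1,"x": 0,"y": 0,"z": 0,"twist": 0},
    {"claw": 0.75,"x": 0,"y": 0,"z": 0,"twist": 0},
    {"claw": 0.65,"x": 0,"y": 0,"z": 0,"twist": 0},
    {"claw": 0.62,"x": 0,"y": 0,"z": 0,"twist": 0},
  ],
)

```text
clock: 3.17
tcp_pos: [569.1, 332.3, 155.6]
ee_rot: [0.159, 0.987, 0.001, 0.001]
ft_force: [-0.1, -0.2, 0.3]
gripper_width: 53.3
finger_force: 0.0
```

Emit:
servo_tool(
  series=[
    {"claw": 0.6,"x": 0,"y": 0,"z": 0,"twist": 0},
    {"claw": 0.58,"x": 0,"y": 0,"z": 0,"twist": 0},
    {"claw": 0.56,"x": 0,"y": 0,"z": 0,"twist": 0},
    {"claw": 0.53,"x": 0,"y": 0,"z": 0,"twist": 0},
    {"claw": 0.5,"x": 0,"y": 0,"z": 0,"twist": 0},
  ],
)

```text
clock: 3.58
tcp_pos: [568.8, 332.0, 155.1]
ee_rot: [0.159, 0.987, 0.0, 0.0]
ft_force: [-1.3, -1.4, 5.5]
gripper_width: 46.9
finger_force: 30.4
```

Emit:
servo_tool(
  force=45,
  series=[
    {"claw": 0.4,"x": 0,"y": 0,"z": 0,"twist": 0},
    {"claw": 0.4,"x": 0,"y": 0,"z": 0,"twist": 0},
    {"claw": 0.4,"x": 0,"y": 0,"z": 0,"twist": 0},
  ],
)

```text
clock: 3.83
tcp_pos: [568.8, 332.0, 155.2]
ee_rot: [0.159, 0.987, 0.0, 0.0]
ft_force: [-0.9, -0.6, 5.9]
gripper_width: 46.2
finger_force: 45.2
```

```bash
cat > st.py <<'E'
from cell import r
import numpy as np
s=r.get_state()
print(*[f"{k}={np.round(s[k],3)}" for k in("clock","tcp_pos","ee_rot","ft_force","wrist_torque","gripper_width","finger_force")],"q7",round(s["q"][6],2),"e7",s["effort"][6])
E
python3 st.py
```

```text
clock=3.833 tcp_pos=[568.804 332.035 155.222] ee_rot=[0.159 0.987 0.    0.   ] ft_force=[-0.924 -0.565  5.859] wrist_torque=[-0.157  0.166 -0.008] gripper_width=46.221 finger_force=45.153 q7 0.51 e7 0.022915714653208852
```

Emit:
servo_tool(
  series=[
    {"claw": 0.4,"x": 0,"y": 0,"z": -1,"twist": 0},
    {"claw": 0.4,"x": 0,"y": 0,"z": 0,"twist": 0},
    {"claw": 0.4,"x": 0,"y": 0,"z": 0,"twist": 0},
  ],
)

```text
clock: 4.08
tcp_pos: [569.2, 332.1, 155.2]
ee_rot: [0.159, 0.987, 0.001, 0.001]
ft_force: [-2.1, -1.3, 11.1]
gripper_width: 46.5
finger_force: 45.5
```

```bash
python3 st.py
```

```text
clock=4.083 tcp_pos=[569.151 332.122 155.182] ee_rot=[0.159 0.987 0.001 0.001] ft_force=[-2.125 -1.265 11.099] wrist_torque=[-0.384  0.458 -0.011] gripper_width=46.508 finger_force=45.53 q7 0.51 e7 0.018194688018411398
```

Emit:
servo_tool(
  series=[
    {"claw": 0.4,"x": -0.5,"y": -0.3,"z": -0.8,"twist": 0},
    {"claw": 0.4,"x": 0,"y": 0,"z": 0,"twist": 0},
    {"claw": 0.4,"x": 0,"y": 0,"z": 0,"twist": 0},
  ],
)

```text
clock: 4.33
tcp_pos: [569.1, 332.1, 155.1]
ee_rot: [0.159, 0.987, 0.001, 0.001]
ft_force: [-1.7, -2.0, 13.7]
gripper_width: 46.3
finger_force: 45.8
```

```bash
python3 st.py
```

```text
clock=4.333 tcp_pos=[569.055 332.101 155.11 ] ee_rot=[0.159 0.987 0.001 0.001] ft_force=[-1.706 -2.019 13.668] wrist_torque=[-0.414  0.538 -0.046] gripper_width=46.258 finger_force=45.774 q7 0.51 e7 0.019493067520670593
```

Emit:
servo_tool(
  series=[
    {"claw": 0.4,"x": -0.6,"y": -0.6,"z": -0.3,"twist": 0},
    {"claw": 0.4,"x": 0,"y": 0,"z": 0,"twist": 0},
    {"claw": 0.4,"x": 0,"y": 0,"z": 0,"twist": 0},
  ],
)

```text
clock: 4.58
tcp_pos: [568.8, 332.0, 155.1]
ee_rot: [0.159, 0.987, 0.002, 0.002]
ft_force: [-2.0, -1.0, 14.2]
gripper_width: 46.8
finger_force: 45.8
```

Emit:
servo_tool(
  series=[
    {"claw": 0.4,"x": 0,"y": 0,"z": 0,"twist": 2},
    {"claw": 0.4,"x": 0,"y": 0,"z": 0,"twist": 2},
    {"claw": 0.4,"x": 0,"y": 0,"z": 0,"twist": 2},
  ],
)

```text
clock: 4.83
tcp_pos: [568.8, 332.0, 155.1]
ee_rot: [0.107, 0.994, 0.001, 0.002]
ft_force: [-1.5, -1.3, 14.5]
gripper_width: 46.5
finger_force: 45.8
```

```bash
python3 st.py
```

```text
clock=4.833 tcp_pos=[568.839 331.954 155.104] ee_rot=[0.107 0.994 0.001 0.002] ft_force=[-1.515 -1.298 14.537] wrist_torque=[-0.386  0.386 -0.032] gripper_width=46.531 finger_force=45.789 q7 0.59 e7 -0.2818269096314907
```

Emit:
servo_tool(
  series=[
    {"claw": 0.4,"x": 0,"y": 0,"z": 0,"twist": 2},
    {"claw": 0.4,"x": 0,"y": 0,"z": 0,"twist": 2},
  ],
)

```text
clock: 5.0
tcp_pos: [568.9, 332.0, 155.1]
ee_rot: [0.072, 0.997, 0.001, 0.002]
ft_force: [-0.7, -0.9, 15.2]
gripper_width: 46.3
finger_force: 45.8
```

```bash
python3 st.py
```

```text
clock=5.0 tcp_pos=[568.855 331.951 155.11 ] ee_rot=[0.072 0.997 0.001 0.002] ft_force=[-0.684 -0.861 15.173] wrist_torque=[-0.361  0.379 -0.077] gripper_width=46.254 finger_force=45.789 q7 0.64 e7 -0.28078210540115833
```

Emit:
servo_tool(
  series=[
    {"claw": 0.4,"x": 0,"y": 0,"z": 0,"twist": 2},
  ],
)

```text
clock: 5.08
tcp_pos: [568.9, 332.0, 155.1]
ee_rot: [0.054, 0.999, 0.001, 0.002]
ft_force: [-1.7, -1.8, 14.5]
gripper_width: 46.4
finger_force: 45.8
```

```bash
python3 st.py
```

```text
clock=5.083 tcp_pos=[568.868 331.995 155.112] ee_rot=[0.054 0.999 0.001 0.002] ft_force=[-1.681 -1.786 14.521] wrist_torque=[-0.371  0.354 -0.078] gripper_width=46.44 finger_force=45.788 q7 0.67 e7 -0.2813256438821554
```

Emit:
servo_tool(
  series=[
    {"claw": 0.4,"x": 0,"y": 0,"z": 0,"twist": 1},
  ],
)

```text
clock: 5.17
tcp_pos: [568.8, 332.0, 155.1]
ee_rot: [0.046, 0.999, 0.001, 0.002]
ft_force: [-2.0, -0.5, 14.3]
gripper_width: 46.5
finger_force: 45.8
```

```bash
python3 st.py
```

```text
clock=5.167 tcp_pos=[568.82  331.966 155.112] ee_rot=[0.046 0.999 0.001 0.002] ft_force=[-1.969 -0.481 14.309] wrist_torque=[-0.41   0.326 -0.043] gripper_width=46.46 finger_force=45.798 q7 0.68 e7 0.008040544926188886
```

Emit:
servo_tool(
  series=[
    {"claw": 0.4,"x": 0,"y": 0,"z": 0,"twist": 1},
  ],
)

```text
clock: 5.25
tcp_pos: [568.9, 331.9, 155.1]
ee_rot: [0.037, 0.999, 0.001, 0.002]
ft_force: [-1.7, -1.2, 15.2]
gripper_width: 46.5
finger_force: 45.8
```

```bash
python3 st.py
```

```text
clock=5.25 tcp_pos=[568.868 331.943 155.113] ee_rot=[0.037 0.999 0.001 0.002] ft_force=[-1.7   -1.198 15.211] wrist_torque=[-0.358  0.404 -0.062] gripper_width=46.485 finger_force=45.797 q7 0.7 e7 -0.10096265003085136
```

Emit:
servo_tool(
  series=[
    {"claw": 0.4,"x": 0,"y": 0,"z": 0,"twist": 1},
  ],
)

```text
clock: 5.33
tcp_pos: [568.9, 331.9, 155.1]
ee_rot: [0.029, 1.0, 0.001, 0.002]
ft_force: [-1.8, -2.0, 16.0]
gripper_width: 46.2
finger_force: 45.8
```

```bash
python3 st.py
```

```text
clock=5.333 tcp_pos=[568.885 331.942 155.098] ee_rot=[0.029 1.    0.001 0.002] ft_force=[-1.843 -2.008 16.046] wrist_torque=[-0.349  0.369 -0.023] gripper_width=46.203 finger_force=45.793 q7 0.71 e7 -0.11502763023599982
```

Drag averages about 0.05 N m, so this mill is sound. I ease off the remaining sideways force and keep turning.

Emit:
servo_tool(
  series=[
    {"claw": 0.4,"x": -1,"y": -0.8,"z": 0,"twist": 0},
    {"claw": 0.4,"x": 0,"y": 0,"z": 0,"twist": 0},
    {"claw": 0.4,"x": 0,"y": 0,"z": 0,"twist": 3},
  ],
)

```text
clock: 5.58
tcp_pos: [568.7, 331.8, 155.1]
ee_rot: [0.003, 1.0, 0.002, 0.003]
ft_force: [-0.2, 0.6, 12.6]
gripper_width: 46.2
finger_force: 45.6
```

```bash
python3 st.py
```

```text
clock=5.583 tcp_pos=[568.684 331.794 155.141] ee_rot=[0.003 1.    0.002 0.003] ft_force=[-0.232  0.568 12.575] wrist_torque=[-0.012 -0.021 -0.055] gripper_width=46.213 finger_force=45.592 q7 0.75 e7 -0.8123610354959965
```

Emit:
servo_tool(
  series=[
    {"claw": 0.4,"x": 0,"y": 0,"z": 0,"twist": 4},
    {"claw": 0.4,"x": 0,"y": 0,"z": 0,"twist": 4},
  ],
)

```text
clock: 5.75
tcp_pos: [568.7, 331.8, 155.1]
ee_rot: [-0.068, 0.998, 0.002, 0.003]
ft_force: [0.5, -0.4, 12.4]
gripper_width: 46.7
finger_force: 45.6
```

```bash
python3 st.py
```

```text
clock=5.75 tcp_pos=[568.664 331.767 155.123] ee_rot=[-0.068  0.998  0.002  0.003] ft_force=[ 0.501 -0.38  12.438] wrist_torque=[-0.143 -0.017 -0.052] gripper_width=46.724 finger_force=45.607 q7 0.86 e7 -0.6382237002253532
```

Emit:
servo_tool(
  series=[
    {"claw": 0.4,"x": 0,"y": 0,"z": -0.3,"twist": 5},
    {"claw": 0.4,"x": 0,"y": 0,"z": 0,"twist": 5},
    {"claw": 0.4,"x": 0,"y": 0,"z": 0,"twist": 5},
    {"claw": 0.4,"x": 0,"y": 0,"z": 0,"twist": 5},
  ],
)

```text
clock: 6.08
tcp_pos: [568.7, 331.7, 155.1]
ee_rot: [-0.241, 0.971, 0.001, 0.003]
ft_force: [-0.3, -0.7, 14.0]
gripper_width: 46.3
finger_force: 45.7
```

```bash
python3 st.py
```

```text
clock=6.083 tcp_pos=[568.698 331.691 155.108] ee_rot=[-0.241  0.971  0.001  0.003] ft_force=[-0.287 -0.692 13.977] wrist_torque=[-0.182 -0.005 -0.066] gripper_width=46.312 finger_force=45.735 q7 1.13 e7 -0.8033196441829205
```

Emit:
servo_tool(
  series=[
    {"claw": 0.4,"x": 0,"y": 0,"z": 0,"twist": 5},
    {"claw": 0.4,"x": 0,"y": 0,"z": 0,"twist": 5},
    {"claw": 0.4,"x": 0,"y": 0,"z": 0,"twist": 5},
    {"claw": 0.4,"x": 0,"y": 0,"z": 0,"twist": 5},
  ],
)

```text
clock: 6.42
tcp_pos: [568.7, 331.6, 155.1]
ee_rot: [-0.406, 0.914, 0.001, 0.003]
ft_force: [0.2, -0.6, 15.2]
gripper_width: 46.5
finger_force: 45.8
```

```bash
python3 st.py
```

```text
clock=6.417 tcp_pos=[568.704 331.609 155.106] ee_rot=[-0.406  0.914  0.001  0.003] ft_force=[ 0.164 -0.591 15.175] wrist_torque=[-0.145  0.046 -0.018] gripper_width=46.464 finger_force=45.752 q7 1.41 e7 -0.8198919519782066
```

Emit:
servo_tool(
  series=[
    {"claw": 0.4,"x": 0,"y": 0,"z": 0,"twist": 3},
    {"claw": 0.4,"x": 0,"y": 0,"z": 0,"twist": 0},
    {"claw": 0.4,"x": 0,"y": 0,"z": 1,"twist": 0},
    {"claw": 0.4,"x": 0,"y": 0,"z": 1,"twist": 0},
    {"claw": 0.4,"x": 0,"y": 0,"z": 0,"twist": 0},
  ],
)

```text
clock: 6.83
tcp_pos: [567.8, 331.0, 155.3]
ee_rot: [-0.428, 0.904, 0.0, 0.002]
ft_force: [1.7, 1.0, 7.0]
gripper_width: 46.2
finger_force: 45.9
```

```bash
python3 st.py
```

```text
clock=6.833 tcp_pos=[567.829 331.034 155.314] ee_rot=[-0.428  0.904  0.     0.002] ft_force=[1.676 1.033 6.999] wrist_torque=[ 0.091 -0.307 -0.01 ] gripper_width=46.218 finger_force=45.916 q7 1.45 e7 -0.020972024649381638
```

Emit:
servo_tool(
  series=[
    {"claw": 0.4,"x": 0.8,"y": 0.5,"z": 0.4,"twist": 0},
    {"claw": 0.4,"x": 0.4,"y": 0.3,"z": 0.4,"twist": 0},
    {"claw": 0.4,"x": 0,"y": 0,"z": 0,"twist": 0},
  ],
)

```text
clock: 7.08
tcp_pos: [568.3, 331.4, 155.3]
ee_rot: [-0.428, 0.904, 0.0, 0.001]
ft_force: [0.8, -0.3, 6.0]
gripper_width: 46.5
finger_force: 45.8
```

```bash
python3 st.py
```

```text
clock=7.083 tcp_pos=[568.332 331.36  155.267] ee_rot=[-0.428  0.904  0.     0.001] ft_force=[ 0.787 -0.326  5.98 ] wrist_torque=[-0.011 -0.235  0.033] gripper_width=46.467 finger_force=45.843 q7 1.45 e7 -0.02737560833338648
```

Force is nearly straight down and light. Release, then rise.

Emit:
servo_tool(
  series=[
    {"claw": 0.54,"x": 0,"y": 0,"z": 0,"twist": 0},
    {"claw": 0.58,"x": 0,"y": 0,"z": 0,"twist": 0},
    {"claw": 0.65,"x": 0,"y": 0,"z": 0,"twist": 0},
    {"claw": 1,"x": 0,"y": 0,"z": 0,"twist": 0},
    {"claw": 1,"x": 0,"y": 0,"z": 0,"twist": 0},
  ],
)

```text
clock: 7.5
tcp_pos: [566.9, 330.5, 154.0]
ee_rot: [-0.428, 0.904, -0.0, -0.001]
ft_force: [0.7, -0.0, 1.2]
gripper_width: 77.4
finger_force: 0.0
```

Emit:
servo_tool(
  series=[
    {"claw": 1,"x": 0,"y": 0,"z": 0,"twist": 0},
    {"claw": 1,"x": 0,"y": 0,"z": 20,"twist": 0},
    {"claw": 1,"x": 0,"y": 0,"z": 30,"twist": 0},
    {"claw": 1,"x": 0,"y": 0,"z": 40,"twist": 0},
    {"claw": 1,"x": 0,"y": 0,"z": 10,"twist": 0},
  ],
)

```text
clock: 7.92
tcp_pos: [569.5, 333.3, 260.7]
ee_rot: [-0.428, 0.904, 0.001, 0.004]
ft_force: [-0.0, 0.2, 0.6]
gripper_width: 85.3
finger_force: 0.0
```

```bash
python3 st.py
```

```text
clock=7.917 tcp_pos=[569.46  333.332 260.679] ee_rot=[-0.428  0.904  0.001  0.004] ft_force=[-0.047  0.207  0.557] wrist_torque=[ 0.069 -0.062 -0.026] gripper_width=85.328 finger_force=0.0 q7 1.52 e7 0.09524994995445013
```

Emit:
servo_tool(
  series=[
    {"claw": 1,"x": -16,"y": -30.4,"z": 0,"twist": 0},
    {"claw": 1,"x": -16,"y": -30.4,"z": 0,"twist": 0},
    {"claw": 1,"x": -16,"y": -30.4,"z": 0,"twist": 0},
    {"claw": 1,"x": -16,"y": -30.4,"z": 0,"twist": 0},
    {"claw": 1,"x": -16,"y": -30.4,"z": 0,"twist": 0},
  ],
)

```text
clock: 8.33
tcp_pos: [486.5, 177.5, 254.7]
ee_rot: [-0.428, 0.904, -0.0, 0.0]
ft_force: [0.4, -0.9, -0.3]
gripper_width: 85.2
finger_force: 0.0
```

Emit:
servo_tool(
  series=[
    {"claw": 1,"x": 0,"y": 0,"z": 0,"twist": 0},
    {"claw": 1,"x": 0,"y": 0,"z": 0,"twist": 0},
    {"claw": 1,"x": 0,"y": 0,"z": 0,"twist": 0},
  ],
)

```text
clock: 8.58
tcp_pos: [488.2, 179.7, 255.1]
ee_rot: [-0.428, 0.904, 0.0, 0.001]
ft_force: [0.4, -0.1, 0.4]
gripper_width: 85.4
finger_force: 0.0
```

```bash
cat > fin.py <<'E'
import sys
from h import *
from cell import r
im,s=wrist(r,sys.argv[1]); p=im["pixels"].astype(int)
print(s["clock"],s["tcp_pos"],"q7",s["q"][6])
for X in [(395.5,325.7,200),(568.5,332,200),(487.2,178.7,200)]:
    c=im["R"]@np.array(X)+im["t"]; u=im["mtx"]@c/c[2]
    x,y=u[:2].astype(int)
    if not(c[2]>0 and 25<x<615 and 25<y<320): continue
    w=p[y-22:y+22,x-22:x+22]; m=(w.max(2)-w.min(2)<40)&(w.min(2)>90)
    ys,xs=np.nonzero(m); v=np.array([xs.mean()+x-21.5,ys.mean()+y-21.5]); print(X,u[:2].round(1),v.round(1),m.sum(),plane(im,v,200).round(1))
E
python3 fin.py w4
```

```text
8.5833 [488.16505688 179.71137653 255.12882072] q7 1.5979285196235302
(487.2, 178.7, 200) [318.2 264.7] [318.4 264.2] 321 [486.9 178.6 200. ]
```

Emit:
servo_tool(
  series=[
    {"claw": 1,"x": -1,"y": -1,"z": -25,"twist": 0},
    {"claw": 1,"x": 0,"y": 0,"z": -25,"twist": 0},
    {"claw": 1,"x": 0,"y": 0,"z": -25,"twist": 0},
    {"claw": 1,"x": 0,"y": 0,"z": -16,"twist": 0},
    {"claw": 1,"x": 0,"y": 0,"z": -8,"twist": 0},
  ],
)

```text
clock: 9.05
tcp_pos: [486.0, 179.2, 153.5]
ee_rot: [-0.429, 0.903, 0.001, -0.001]
ft_force: [-0.1, -0.9, -0.4]
gripper_width: 85.4
finger_force: 0.0
```

Emit:
servo_tool(
  force=30,
  series=[
    {"claw": 1,"x": 0,"y": 0,"z": 0,"twist": 0},
    {"claw": 1,"x": 0,"y": 0,"z": 0,"twist": 0},
    {"claw": 0.75,"x": 0,"y": 0,"z": 0,"twist": 0},
    {"claw": 0.65,"x": 0,"y": 0,"z": 0,"twist": 0},
    {"claw": 0.62,"x": 0,"y": 0,"z": 0,"twist": 0},
  ],
)

```text
clock: 9.47
tcp_pos: [487.2, 178.3, 156.7]
ee_rot: [-0.428, 0.904, 0.0, 0.001]
ft_force: [-0.5, -0.1, -0.8]
gripper_width: 53.6
finger_force: 0.0
```

Emit:
servo_tool(
  series=[
    {"claw": 0.6,"x": 0,"y": 0,"z": 0,"twist": 0},
    {"claw": 0.58,"x": 0,"y": 0,"z": 0,"twist": 0},
    {"claw": 0.56,"x": 0,"y": 0,"z": 0,"twist": 0},
    {"claw": 0.53,"x": 0,"y": 0,"z": 0,"twist": 0},
    {"claw": 0.5,"x": 0,"y": 0,"z": 0,"twist": 0},
  ],
)

```text
clock: 9.88
tcp_pos: [487.1, 178.1, 156.5]
ee_rot: [-0.428, 0.904, -0.0, 0.001]
ft_force: [-0.1, -1.4, 7.0]
gripper_width: 47.1
finger_force: 29.8
```

Emit:
servo_tool(
  force=45,
  series=[
    {"claw": 0.4,"x": 0,"y": 0,"z": 0,"twist": 0},
    {"claw": 0.4,"x": 0,"y": 0,"z": 0,"twist": 0},
    {"claw": 0.4,"x": 0,"y": 0,"z": 0,"twist": 0},
  ],
)

```text
clock: 10.13
tcp_pos: [487.1, 178.1, 156.6]
ee_rot: [-0.428, 0.904, -0.0, 0.001]
ft_force: [-0.7, -0.9, 7.0]
gripper_width: 46.9
finger_force: 44.9
```

```bash
python3 st.py
```

```text
clock=10.133 tcp_pos=[487.093 178.111 156.649] ee_rot=[-0.428  0.904 -0.     0.001] ft_force=[-0.712 -0.943  6.975] wrist_torque=[-0.149  0.123  0.062] gripper_width=46.856 finger_force=44.916 q7 1.48 e7 -0.05135462153702974
```

Emit:
servo_tool(
  series=[
    {"claw": 0.4,"x": -0.5,"y": -0.3,"z": -0.8,"twist": 0},
    {"claw": 0.4,"x": -0.4,"y": -0.2,"z": -0.7,"twist": 0},
    {"claw": 0.4,"x": 0,"y": 0,"z": 0,"twist": 0},
    {"claw": 0.4,"x": 0,"y": 0,"z": 0,"twist": 0},
  ],
)

```text
clock: 10.47
tcp_pos: [487.2, 178.2, 156.5]
ee_rot: [-0.428, 0.904, -0.0, 0.002]
ft_force: [-1.1, -1.4, 17.9]
gripper_width: 47.3
finger_force: 45.7
```

```bash
python3 st.py
```

```text
clock=10.467 tcp_pos=[487.202 178.234 156.498] ee_rot=[-0.428  0.904 -0.     0.002] ft_force=[-1.104 -1.449 17.918] wrist_torque=[-0.319  0.371  0.053] gripper_width=47.292 finger_force=45.706 q7 1.47 e7 -0.06869599688798189
```

Emit:
servo_tool(
  series=[
    {"claw": 0.4,"x": -0.6,"y": -0.6,"z": 0.2,"twist": 0},
    {"claw": 0.4,"x": 0,"y": 0,"z": 0,"twist": 0},
    {"claw": 0.4,"x": 0,"y": 0,"z": 0,"twist": 0},
  ],
)

```text
clock: 10.72
tcp_pos: [487.0, 178.0, 156.5]
ee_rot: [-0.428, 0.904, -0.0, 0.003]
ft_force: [-0.5, -0.8, 14.2]
gripper_width: 46.7
finger_force: 45.5
```

```bash
python3 st.py
```

```text
clock=10.717 tcp_pos=[487.032 178.006 156.509] ee_rot=[-0.428  0.904 -0.     0.003] ft_force=[-0.458 -0.76  14.2  ] wrist_torque=[-0.083  0.018  0.101] gripper_width=46.651 finger_force=45.485 q7 1.47 e7 -0.07123016053810716
```

Emit:
servo_tool(
  series=[
    {"claw": 0.4,"x": 0,"y": 0,"z": 0,"twist": -2},
    {"claw": 0.4,"x": 0,"y": 0,"z": 0,"twist": -2},
  ],
)

```text
clock: 10.88
tcp_pos: [487.0, 178.0, 156.5]
ee_rot: [-0.396, 0.918, 0.0, 0.003]
ft_force: [-0.1, -0.5, 14.6]
gripper_width: 46.7
finger_force: 45.5
```

```bash
python3 st.py
```

```text
clock=10.883 tcp_pos=[486.975 178.04  156.516] ee_rot=[-0.396  0.918  0.     0.003] ft_force=[-0.141 -0.5   14.643] wrist_torque=[-0.082  0.086  0.15 ] gripper_width=46.691 finger_force=45.529 q7 1.42 e7 0.20323720760643482
```

Emit:
servo_tool(
  series=[
    {"claw": 0.4,"x": 0,"y": 0,"z": 0,"twist": -2},
  ],
)

```text
clock: 10.97
tcp_pos: [486.9, 178.0, 156.5]
ee_rot: [-0.379, 0.925, 0.0, 0.003]
ft_force: [0.1, -0.4, 14.3]
gripper_width: 46.8
finger_force: 45.5
```

```bash
python3 st.py
```

```text
clock=10.967 tcp_pos=[486.946 178.033 156.495] ee_rot=[-0.379  0.925  0.     0.003] ft_force=[ 0.08  -0.448 14.255] wrist_torque=[-0.167  0.113  0.112] gripper_width=46.761 finger_force=45.525 q7 1.4 e7 0.1758937630802393
```

Emit:
servo_tool(
  series=[
    {"claw": 0.4,"x": 0,"y": 0,"z": 0,"twist": -1},
  ],
)

```text
clock: 11.05
tcp_pos: [487.0, 178.1, 156.5]
ee_rot: [-0.371, 0.928, 0.0, 0.003]
ft_force: [-0.0, -1.7, 14.8]
gripper_width: 46.9
finger_force: 45.5
```

```bash
python3 st.py
```

```text
clock=11.05 tcp_pos=[486.954 178.055 156.502] ee_rot=[-0.371  0.928  0.     0.003] ft_force=[-1.0000e-02 -1.6970e+00  1.4833e+01] wrist_torque=[-0.03   0.089  0.095] gripper_width=46.876 finger_force=45.509 q7 1.38 e7 -0.10050174314528704
```

Emit:
servo_tool(
  series=[
    {"claw": 0.4,"x": 0,"y": 0,"z": 0,"twist": -1},
  ],
)

```text
clock: 11.13
tcp_pos: [487.0, 178.1, 156.5]
ee_rot: [-0.364, 0.932, 0.0, 0.003]
ft_force: [-0.7, -1.5, 14.5]
gripper_width: 47.0
finger_force: 45.5
```

```bash
python3 st.py
```

```text
clock=11.133 tcp_pos=[486.952 178.091 156.504] ee_rot=[-0.364  0.932  0.     0.003] ft_force=[-0.739 -1.476 14.456] wrist_torque=[-0.069  0.094  0.1  ] gripper_width=46.989 finger_force=45.511 q7 1.37 e7 0.00284995578113012
```

Drag here is about 0.11 N m, more than twice the first mill's, so this is the stiff one. I stop after 8°, ease off, lift it and carry it to the chopping board.

Emit:
servo_tool(
  force=60,
  series=[
    {"claw": 0.35,"x": 0.4,"y": 0.3,"z": 1,"twist": 0},
    {"claw": 0.35,"x": 0.6,"y": 0.5,"z": 1,"twist": 0},
    {"claw": 0.35,"x": 0.4,"y": 0.3,"z": 1,"twist": 0},
    {"claw": 0.35,"x": 0,"y": 0,"z": 2,"twist": 0},
    {"claw": 0.35,"x": 0,"y": 0,"z": 4,"twist": 0},
  ],
)

```text
clock: 11.55
tcp_pos: [485.7, 177.4, 162.8]
ee_rot: [-0.364, 0.931, -0.0, -0.001]
ft_force: [-0.7, 0.5, -2.2]
gripper_width: 45.9
finger_force: 61.7
```

Emit:
servo_tool(
  series=[
    {"claw": 0.35,"x": 0,"y": 0,"z": 8,"twist": 0},
    {"claw": 0.35,"x": 0,"y": 0,"z": 8,"twist": 0},
    {"claw": 0.35,"x": 0,"y": 0,"z": 8,"twist": 0},
    {"claw": 0.35,"x": 0,"y": 0,"z": 4,"twist": 0},
    {"claw": 0.35,"x": 0,"y": 0,"z": 0,"twist": 0},
  ],
)

```text
clock: 11.97
tcp_pos: [487.2, 178.3, 192.8]
ee_rot: [-0.364, 0.931, 0.0, 0.001]
ft_force: [0.4, -1.0, -3.1]
gripper_width: 46.2
finger_force: 61.9
```

```bash
python3 st.py
```

```text
clock=11.967 tcp_pos=[487.216 178.35  192.799] ee_rot=[-0.364  0.931  0.     0.001] ft_force=[ 0.418 -0.975 -3.062] wrist_torque=[ 0.054 -0.007  0.033] gripper_width=46.166 finger_force=61.856 q7 1.42 e7 0.05829986999742687
```

Emit:
servo_tool(
  series=[
    {"claw": 0.35,"x": 0,"y": 0,"z": 12,"twist": 0},
    {"claw": 0.35,"x": 4,"y": 0,"z": 16,"twist": 0},
    {"claw": 0.35,"x": 10,"y": -6,"z": 16,"twist": 0},
    {"claw": 0.35,"x": 14,"y": -14,"z": 12,"twist": 0},
    {"claw": 0.35,"x": 15,"y": -20,"z": 4,"twist": 0},
  ],
)

```text
clock: 12.38
tcp_pos: [530.2, 140.3, 253.6]
ee_rot: [-0.366, 0.931, 0.001, 0.002]
ft_force: [0.4, 0.4, -3.2]
gripper_width: 46.3
finger_force: 62.2
```

Emit:
servo_tool(
  series=[
    {"claw": 0.35,"x": 15,"y": -22,"z": 0,"twist": 0},
    {"claw": 0.35,"x": 15,"y": -24,"z": 0,"twist": 0},
    {"claw": 0.35,"x": 15,"y": -24,"z": 0,"twist": 0},
    {"claw": 0.35,"x": 15,"y": -24,"z": 0,"twist": 0},
    {"claw": 0.35,"x": 10,"y": -26,"z": 0,"twist": 0},
  ],
)

```text
clock: 12.8
tcp_pos: [600.5, 16.9, 251.2]
ee_rot: [-0.364, 0.931, 0.0, 0.0]
ft_force: [1.0, 1.5, -2.7]
gripper_width: 46.4
finger_force: 62.2
```

Emit:
servo_tool(
  series=[
    {"claw": 0.35,"x": 5,"y": -26,"z": 0,"twist": 0},
    {"claw": 0.35,"x": 3,"y": -26,"z": 0,"twist": 0},
    {"claw": 0.35,"x": 2,"y": -26,"z": 0,"twist": 0},
    {"claw": 0.35,"x": 0,"y": -26,"z": 0,"twist": 0},
    {"claw": 0.35,"x": 0,"y": -24,"z": 0,"twist": 0},
  ],
)

```text
clock: 13.22
tcp_pos: [609.0, -112.1, 250.9]
ee_rot: [-0.364, 0.932, -0.0, -0.001]
ft_force: [-0.1, -0.0, -2.8]
gripper_width: 46.2
finger_force: 62.2
```

Emit:
servo_tool(
  series=[
    {"claw": 0.35,"x": 0,"y": -18,"z": -5,"twist": 0},
    {"claw": 0.35,"x": 0,"y": -8,"z": -10,"twist": 0},
    {"claw": 0.35,"x": 0,"y": -4,"z": -15,"twist": 0},
    {"claw": 0.35,"x": 0,"y": 0,"z": -15,"twist": 0},
    {"claw": 0.35,"x": 0,"y": 0,"z": -15,"twist": 0},
  ],
)

```text
clock: 13.63
tcp_pos: [608.9, -139.5, 189.9]
ee_rot: [-0.364, 0.931, 0.001, -0.0]
ft_force: [0.3, -0.7, -3.0]
gripper_width: 46.2
finger_force: 62.2
```

Emit:
servo_tool(
  series=[
    {"claw": 0.35,"x": 0,"y": 0,"z": -10,"twist": 0},
    {"claw": 0.35,"x": 0,"y": 0,"z": -5,"twist": 0},
    {"claw": 0.35,"x": 0,"y": 0,"z": 0,"twist": 0},
    {"claw": 0.35,"x": 0,"y": 0,"z": 0,"twist": 0},
  ],
)

```text
clock: 13.97
tcp_pos: [609.7, -139.5, 176.5]
ee_rot: [-0.364, 0.931, 0.0, 0.0]
ft_force: [0.1, -0.5, -2.1]
gripper_width: 46.2
finger_force: 62.2
```

```bash
python3 st.py; python3 - <<'E'
from h import *
from cell import r
im=r.get_image("side"); cv2.imwrite("pics/side5.png",im["pixels"][:,:,::-1])
E
```

```text
clock=13.967 tcp_pos=[ 609.691 -139.498  176.513] ee_rot=[-0.364  0.931  0.     0.   ] ft_force=[ 0.116 -0.503 -2.076] wrist_torque=[-0.032 -0.023  0.004] gripper_width=46.244 finger_force=62.226 q7 2.05 e7 -0.009032871457748115
```

View pics/side5.png

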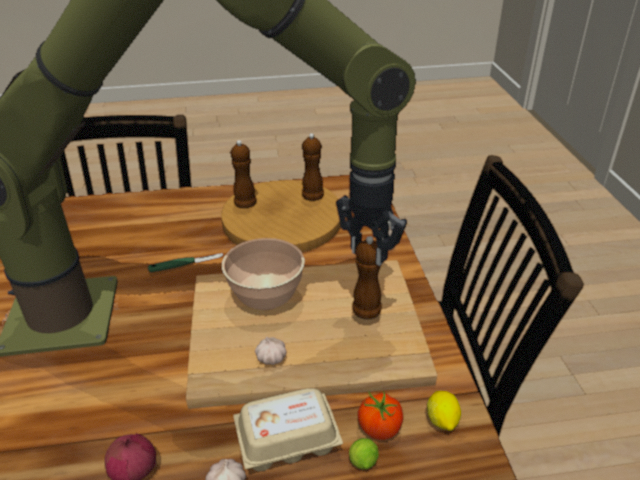

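The picture shows the mill hanging upright over the free part of the board, foot at (367,312), clear of the bowl and garlic. The other two mills stand. Lower it gently.

Emit:
servo_tool(
  series=[
    {"claw": 0.35,"x": 0,"y": 0,"z": -7,"twist": 0},
    {"claw": 0.35,"x": 0,"y": 0,"z": -7,"twist": 0},
    {"claw": 0.35,"x": 0,"y": 0,"z": -4,"twist": 0},
    {"claw": 0.35,"x": 0,"y": 0,"z": -1.5,"twist": 0},
    {"claw": 0.35,"x": 0,"y": 0,"z": 0,"twist": 0},
  ],
)

```text
clock: 14.43
tcp_pos: [609.0, -140.1, 156.2]
ee_rot: [-0.364, 0.931, 0.0, -0.001]
ft_force: [0.6, -0.2, -2.5]
gripper_width: 46.1
finger_force: 62.2
```

Emit:
servo_tool(
  series=[
    {"claw": 0.35,"x": 0,"y": 0,"z": -1,"twist": 0},
    {"claw": 0.35,"x": 0,"y": 0,"z": -1,"twist": 0},
    {"claw": 0.35,"x": 0,"y": 0,"z": 0,"twist": 0},
  ],
)

```text
clock: 14.68
tcp_pos: [609.5, -140.0, 154.9]
ee_rot: [-0.364, 0.931, 0.0, 0.0]
ft_force: [-0.0, 1.0, -2.3]
gripper_width: 46.2
finger_force: 62.2
```

```bash
python3 st.py
```

```text
clock=14.683 tcp_pos=[ 609.524 -140.036  154.921] ee_rot=[-0.364  0.931  0.     0.   ] ft_force=[-0.006  0.975 -2.332] wrist_torque=[ 0.013 -0.018  0.02 ] gripper_width=46.171 finger_force=62.219 q7 2.04 e7 -0.007395814172923565
```

Emit:
servo_tool(
  series=[
    {"claw": 0.35,"x": 0,"y": 0,"z": -0.7,"twist": 0},
    {"claw": 0.35,"x": 0,"y": 0,"z": -0.7,"twist": 0},
    {"claw": 0.35,"x": 0,"y": 0,"z": 0,"twist": 0},
  ],
)

```text
clock: 14.93
tcp_pos: [609.4, -140.1, 153.5]
ee_rot: [-0.364, 0.931, 0.0, -0.0]
ft_force: [0.2, 0.4, -2.5]
gripper_width: 45.9
finger_force: 62.2
```

Emit:
servo_tool(
  series=[
    {"claw": 0.35,"x": 0,"y": 0,"z": -0.7,"twist": 0},
    {"claw": 0.35,"x": 0,"y": 0,"z": 0,"twist": 0},
  ],
)

```text
clock: 15.1
tcp_pos: [609.8, -140.0, 153.4]
ee_rot: [-0.364, 0.931, -0.0, 0.0]
ft_force: [0.3, 0.8, 1.9]
gripper_width: 46.2
finger_force: 62.6
```

Emit:
servo_tool(
  series=[
    {"claw": 0.35,"x": 0,"y": 0,"z": -0.5,"twist": 0},
    {"claw": 0.35,"x": 0,"y": 0,"z": 0,"twist": 0},
  ],
)

```text
clock: 15.27
tcp_pos: [610.0, -140.0, 153.4]
ee_rot: [-0.364, 0.931, -0.0, 0.001]
ft_force: [-1.0, -0.2, 5.3]
gripper_width: 46.0
finger_force: 63.0
```

Standing (about 5 N down). Reduce the grip, release and rise.

Emit:
servo_tool(
  force=30,
  series=[
    {"claw": 0.5,"x": 0,"y": 0,"z": 0,"twist": 0},
    {"claw": 0.54,"x": 0,"y": 0,"z": 0,"twist": 0},
    {"claw": 0.57,"x": 0,"y": 0,"z": 0,"twist": 0},
    {"claw": 0.62,"x": 0,"y": 0,"z": 0,"twist": 0},
    {"claw": 0.8,"x": 0,"y": 0,"z": 0,"twist": 0},
  ],
)

```text
clock: 15.68
tcp_pos: [609.6, -140.0, 152.3]
ee_rot: [-0.364, 0.931, 0.0, 0.0]
ft_force: [-0.3, 0.3, 0.7]
gripper_width: 63.7
finger_force: 0.0
```

Emit:
servo_tool(
  series=[
    {"claw": 1,"x": 0,"y": 0,"z": 0,"twist": 0},
    {"claw": 1,"x": 0,"y": 0,"z": 0,"twist": 0},
    {"claw": 1,"x": 0,"y": 0,"z": 0,"twist": 0},
    {"claw": 1,"x": 0,"y": 0,"z": 20,"twist": 0},
    {"claw": 1,"x": 0,"y": 0,"z": 35,"twist": 0},
  ],
)

```text
clock: 16.1
tcp_pos: [606.5, -140.2, 204.1]
ee_rot: [-0.364, 0.931, 0.002, -0.004]
ft_force: [0.8, -0.6, 0.1]
gripper_width: 85.4
finger_force: 0.0
```

Emit:
servo_tool(
  series=[
    {"claw": 1,"x": 0,"y": 0,"z": 35,"twist": 0},
    {"claw": 1,"x": 0,"y": 0,"z": 15,"twist": 0},
    {"claw": 1,"x": 0,"y": 0,"z": 0,"twist": 0},
    {"claw": 1,"x": 0,"y": 0,"z": 0,"twist": 0},
  ],
)

```text
clock: 16.43
tcp_pos: [609.8, -140.1, 258.1]
ee_rot: [-0.364, 0.931, -0.001, 0.001]
ft_force: [-0.4, 0.1, 0.1]
gripper_width: 85.5
finger_force: 0.0
```

```bash
python3 st.py; python3 - <<'E'
from h import *
from cell import r
im=r.get_image("side"); cv2.imwrite("pics/side6.png",im["pixels"][:,:,::-1])
E
```

```text
clock=16.433 tcp_pos=[ 609.813 -140.13   258.089] ee_rot=[-0.364  0.931 -0.001  0.001] ft_force=[-0.362  0.127  0.086] wrist_torque=[ 0.005  0.033 -0.003] gripper_width=85.541 finger_force=0.0 q7 2.11 e7 0.019062792998738587
```

View pics/side6.png

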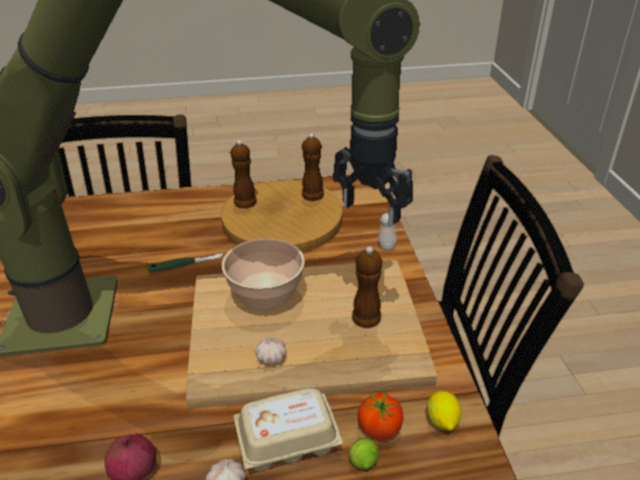

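The stiff mill stands upright on the chopping board at (367,315), and everything else is as before. On to the third mill.

Emit:
servo_tool(
  series=[
    {"claw": 1,"x": -8,"y": 18,"z": 5,"twist": 0},
    {"claw": 1,"x": -16,"y": 35,"z": 5,"twist": 0},
    {"claw": 1,"x": -16.5,"y": 36,"z": 0,"twist": 0},
    {"claw": 1,"x": -16.5,"y": 36,"z": 0,"twist": 0},
    {"claw": 1,"x": -16.5,"y": 36,"z": 0,"twist": 0},
  ],
)

```text
clock: 16.9
tcp_pos: [533.9, 21.9, 265.7]
ee_rot: [-0.364, 0.932, 0.001, -0.002]
ft_force: [0.2, 1.1, -0.0]
gripper_width: 85.6
finger_force: 0.0
```

Emit:
servo_tool(
  series=[
    {"claw": 1,"x": -16.5,"y": 36,"z": 0,"twist": 0},
    {"claw": 1,"x": -16.5,"y": 36,"z": 0,"twist": 0},
    {"claw": 1,"x": -16.5,"y": 36,"z": 0,"twist": 0},
    {"claw": 1,"x": -16.5,"y": 36,"z": 0,"twist": 0},
    {"claw": 1,"x": -16.5,"y": 36,"z": 0,"twist": 0},
  ],
)

```text
clock: 17.32
tcp_pos: [451.6, 201.6, 265.9]
ee_rot: [-0.364, 0.931, -0.0, -0.002]
ft_force: [0.5, 0.6, 0.1]
gripper_width: 85.7
finger_force: 0.0
```

Emit:
servo_tool(
  series=[
    {"claw": 1,"x": -16.5,"y": 36,"z": 0,"twist": 0},
    {"claw": 1,"x": -16.5,"y": 36,"z": 0,"twist": 0},
    {"claw": 1,"x": -16.5,"y": 36,"z": -5,"twist": 0},
    {"claw": 1,"x": -9,"y": 17,"z": -5,"twist": 0},
    {"claw": 1,"x": 0,"y": 0,"z": 0,"twist": 0},
  ],
)

```text
clock: 17.73
tcp_pos: [390.4, 330.6, 255.6]
ee_rot: [-0.368, 0.93, 0.002, -0.002]
ft_force: [-0.4, 0.4, -0.4]
gripper_width: 85.2
finger_force: 0.0
```

Emit:
servo_tool(
  series=[
    {"claw": 1,"x": 0,"y": 0,"z": 0,"twist": 0},
    {"claw": 1,"x": 0,"y": 0,"z": 0,"twist": 0},
    {"claw": 1,"x": 0,"y": 0,"z": 0,"twist": 0},
  ],
)

```text
clock: 17.98
tcp_pos: [395.8, 323.9, 256.7]
ee_rot: [-0.363, 0.932, -0.001, -0.001]
ft_force: [0.6, -0.5, -1.0]
gripper_width: 85.7
finger_force: 0.0
```

```bash
python3 fin.py w6
```

```text
17.9833 [395.82551906 323.8971739  256.66613266] q7 1.1473641742072145
(395.5, 325.7, 200) [320.7 268. ] [320.9 267.3] 321 [395.1 325.5 200. ]
```

Emit:
servo_tool(
  series=[
    {"claw": 1,"x": 0,"y": 0,"z": -25,"twist": 0},
    {"claw": 1,"x": 0,"y": 0,"z": -10,"twist": 0},
    {"claw": 1,"x": 0,"y": 0,"z": 0,"twist": 0},
    {"claw": 1,"x": 0,"y": 0,"z": 0,"twist": 0},
    {"claw": 1,"x": 0,"y": 0,"z": 0,"twist": 0},
  ],
)

```text
clock: 18.45
tcp_pos: [395.4, 326.0, 222.9]
ee_rot: [-0.364, 0.932, 0.0, 0.0]
ft_force: [0.2, -0.1, -0.1]
gripper_width: 85.2
finger_force: 0.0
```

```bash
python3 fin.py w7
```

```text
18.45 [395.37255552 325.99781898 222.88370085] q7 1.1074648787500059
(395.5, 325.7, 200) [317.3 288.9] [317.5 287.8] 436 [395.  325.4 200. ]
```

Centred within 0.5 mm. Descend, grip and press.

Emit:
servo_tool(
  series=[
    {"claw": 1,"x": 0,"y": -0.4,"z": -25,"twist": 0},
    {"claw": 1,"x": 0,"y": 0,"z": -25,"twist": 0},
    {"claw": 1,"x": 0,"y": 0,"z": -12,"twist": 0},
    {"claw": 1,"x": 0,"y": 0,"z": -5,"twist": 0},
    {"claw": 1,"x": 0,"y": 0,"z": 0,"twist": 0},
  ],
)

```text
clock: 18.92
tcp_pos: [394.8, 325.5, 155.0]
ee_rot: [-0.364, 0.931, -0.0, -0.0]
ft_force: [0.3, 0.7, 0.2]
gripper_width: 85.3
finger_force: 0.0
```

Emit:
servo_tool(
  force=30,
  series=[
    {"claw": 1,"x": 0,"y": 0,"z": 0,"twist": 0},
    {"claw": 0.75,"x": 0,"y": 0,"z": 0,"twist": 0},
    {"claw": 0.65,"x": 0,"y": 0,"z": 0,"twist": 0},
    {"claw": 0.62,"x": 0,"y": 0,"z": 0,"twist": 0},
    {"claw": 0.6,"x": 0,"y": 0,"z": 0,"twist": 0},
  ],
)

```text
clock: 19.33
tcp_pos: [395.2, 325.7, 155.9]
ee_rot: [-0.364, 0.931, 0.0, 0.001]
ft_force: [0.1, 0.1, -0.3]
gripper_width: 51.1
finger_force: 0.0
```

Emit:
servo_tool(
  series=[
    {"claw": 0.58,"x": 0,"y": 0,"z": 0,"twist": 0},
    {"claw": 0.56,"x": 0,"y": 0,"z": 0,"twist": 0},
    {"claw": 0.53,"x": 0,"y": 0,"z": 0,"twist": 0},
    {"claw": 0.5,"x": 0,"y": 0,"z": 0,"twist": 0},
  ],
)

```text
clock: 19.67
tcp_pos: [395.5, 325.6, 155.9]
ee_rot: [-0.364, 0.931, -0.0, 0.001]
ft_force: [1.0, -1.7, 5.2]
gripper_width: 47.5
finger_force: 29.9
```

Emit:
servo_tool(
  force=45,
  series=[
    {"claw": 0.4,"x": 0,"y": 0,"z": 0,"twist": 0},
    {"claw": 0.4,"x": 0,"y": 0,"z": 0,"twist": 0},
    {"claw": 0.4,"x": 0,"y": 0,"z": 0,"twist": 0},
  ],
)

```text
clock: 19.92
tcp_pos: [395.5, 325.6, 156.1]
ee_rot: [-0.364, 0.931, -0.0, 0.001]
ft_force: [-0.4, -1.9, 6.1]
gripper_width: 46.7
finger_force: 45.0
```

```bash
python3 st.py
```

```text
clock=19.917 tcp_pos=[395.546 325.62  156.065] ee_rot=[-0.364  0.931 -0.     0.001] ft_force=[-0.448 -1.858  6.11 ] wrist_torque=[-0.305 -0.126  0.048] gripper_width=46.731 finger_force=45.004 q7 1.02 e7 -0.03433927777223289
```

Emit:
servo_tool(
  series=[
    {"claw": 0.4,"x": -0.5,"y": -0.9,"z": -0.8,"twist": 0},
    {"claw": 0.4,"x": -0.4,"y": -0.7,"z": -0.7,"twist": 0},
    {"claw": 0.4,"x": 0,"y": 0,"z": 0,"twist": 0},
    {"claw": 0.4,"x": 0,"y": 0,"z": 0,"twist": 0},
  ],
)

```text
clock: 20.25
tcp_pos: [395.6, 325.4, 155.9]
ee_rot: [-0.364, 0.931, 0.001, 0.002]
ft_force: [0.7, -1.4, 16.5]
gripper_width: 46.5
finger_force: 45.7
```

```bash
python3 st.py
```

```text
clock=20.25 tcp_pos=[395.611 325.359 155.909] ee_rot=[-0.364  0.931  0.001  0.002] ft_force=[ 0.718 -1.415 16.477] wrist_torque=[-0.302 -0.059  0.028] gripper_width=46.54 finger_force=45.653 q7 1.02 e7 -0.039925805758684874
```

Emit:
servo_tool(
  series=[
    {"claw": 0.4,"x": 0,"y": -0.6,"z": 0,"twist": 0},
    {"claw": 0.4,"x": 0,"y": 0,"z": 0,"twist": 0},
    {"claw": 0.4,"x": 0,"y": 0,"z": 0,"twist": -2},
    {"claw": 0.4,"x": 0,"y": 0,"z": 0,"twist": -2},
  ],
)

```text
clock: 20.58
tcp_pos: [395.6, 325.3, 155.9]
ee_rot: [-0.33, 0.944, 0.001, 0.003]
ft_force: [0.8, -1.1, 15.2]
gripper_width: 46.7
finger_force: 45.6
```

```bash
python3 st.py
```

```text
clock=20.583 tcp_pos=[395.619 325.305 155.93 ] ee_rot=[-0.33   0.944  0.001  0.003] ft_force=[ 0.786 -1.072 15.173] wrist_torque=[-0.114 -0.055  0.052] gripper_width=46.712 finger_force=45.625 q7 0.97 e7 0.28651040978729725
```

Emit:
servo_tool(
  series=[
    {"claw": 0.4,"x": 0,"y": 0,"z": 0,"twist": -2},
  ],
)

```text
clock: 20.67
tcp_pos: [395.6, 325.3, 155.9]
ee_rot: [-0.314, 0.949, 0.001, 0.003]
ft_force: [-0.2, -0.7, 15.6]
gripper_width: 47.0
finger_force: 45.6
```

```bash
python3 st.py
```

```text
clock=20.667 tcp_pos=[395.6   325.304 155.906] ee_rot=[-0.314  0.949  0.001  0.003] ft_force=[-0.156 -0.68  15.586] wrist_torque=[-0.116 -0.025  0.018] gripper_width=46.962 finger_force=45.626 q7 0.95 e7 0.2592873852699995
```

Emit:
servo_tool(
  series=[
    {"claw": 0.4,"x": 0,"y": 0,"z": 0,"twist": -1},
  ],
)

```text
clock: 20.75
tcp_pos: [395.6, 325.3, 155.9]
ee_rot: [-0.306, 0.952, 0.001, 0.003]
ft_force: [0.4, -0.8, 14.8]
gripper_width: 46.6
finger_force: 45.6
```

```bash
python3 st.py
```

```text
clock=20.75 tcp_pos=[395.6   325.331 155.923] ee_rot=[-0.306  0.952  0.001  0.003] ft_force=[ 0.403 -0.782 14.778] wrist_torque=[-0.149 -0.051  0.05 ] gripper_width=46.612 finger_force=45.616 q7 0.93 e7 -0.011852836178150028
```

Emit:
servo_tool(
  series=[
    {"claw": 0.4,"x": 0,"y": 0,"z": 0,"twist": -1},
  ],
)

```text
clock: 20.83
tcp_pos: [395.6, 325.3, 155.9]
ee_rot: [-0.298, 0.955, 0.001, 0.003]
ft_force: [-0.5, 0.4, 15.6]
gripper_width: 46.7
finger_force: 45.6
```

```bash
python3 st.py
```

```text
clock=20.833 tcp_pos=[395.595 325.318 155.914] ee_rot=[-0.298  0.955  0.001  0.003] ft_force=[-0.513  0.361 15.611] wrist_torque=[-0.144 -0.053  0.061] gripper_width=46.679 finger_force=45.624 q7 0.92 e7 0.08953690063208342
```

This one drags with about 0.045 N m, so it is sound, which confirms the verdict on the stiff one. Finish the turn.

Emit:
servo_tool(
  series=[
    {"claw": 0.4,"x": 0,"y": 0,"z": 0,"twist": -5},
    {"claw": 0.4,"x": 0,"y": 0,"z": 0,"twist": -5},
    {"claw": 0.4,"x": 0,"y": 0,"z": 0,"twist": -5},
    {"claw": 0.4,"x": 0,"y": 0,"z": 0,"twist": -5},
  ],
)

```text
clock: 21.17
tcp_pos: [395.6, 325.4, 155.9]
ee_rot: [-0.126, 0.992, 0.002, 0.002]
ft_force: [-1.0, -0.4, 14.4]
gripper_width: 47.2
finger_force: 45.7
```

```bash
python3 st.py
```

```text
clock=21.167 tcp_pos=[395.568 325.429 155.945] ee_rot=[-0.126  0.992  0.002  0.002] ft_force=[-0.996 -0.376 14.436] wrist_torque=[-0.069  0.087  0.024] gripper_width=47.169 finger_force=45.659 q7 0.68 e7 0.6886496767401695
```

Emit:
servo_tool(
  series=[
    {"claw": 0.4,"x": 0,"y": 0,"z": 0,"twist": -5},
    {"claw": 0.4,"x": 0,"y": 0,"z": 0,"twist": -5},
    {"claw": 0.4,"x": 0,"y": 0,"z": 0,"twist": -5},
    {"claw": 0.4,"x": 0,"y": 0,"z": 0,"twist": -5},
  ],
)

```text
clock: 21.5
tcp_pos: [395.5, 325.5, 155.9]
ee_rot: [0.048, 0.999, 0.002, 0.002]
ft_force: [-0.7, 0.0, 14.9]
gripper_width: 46.6
finger_force: 45.7
```

```bash
python3 st.py
```

```text
clock=21.5 tcp_pos=[395.531 325.523 155.912] ee_rot=[0.048 0.999 0.002 0.002] ft_force=[-0.676  0.04  14.942] wrist_torque=[-0.072  0.084  0.096] gripper_width=46.627 finger_force=45.704 q7 0.44 e7 0.6665547005832195
```

Emit:
servo_tool(
  series=[
    {"claw": 0.4,"x": 0,"y": 0,"z": 0,"twist": -5},
    {"claw": 0.4,"x": 0,"y": 0,"z": 0,"twist": -5},
    {"claw": 0.4,"x": 0,"y": 0,"z": 0,"twist": -5},
    {"claw": 0.4,"x": 0,"y": 0,"z": 0,"twist": -5},
    {"claw": 0.4,"x": 0,"y": 0,"z": 0,"twist": 0},
  ],
)

```text
clock: 21.92
tcp_pos: [395.5, 325.6, 155.9]
ee_rot: [0.221, 0.975, 0.003, 0.002]
ft_force: [-0.8, 1.1, 15.3]
gripper_width: 46.7
finger_force: 45.7
```

```bash
python3 st.py
```

```text
clock=21.917 tcp_pos=[395.537 325.613 155.896] ee_rot=[0.221 0.975 0.003 0.002] ft_force=[-0.778  1.117 15.314] wrist_torque=[ 0.093  0.2   -0.033] gripper_width=46.662 finger_force=45.703 q7 0.21 e7 -0.4651455581188202
```

Turned 68°. Ease off and release.

Emit:
servo_tool(
  series=[
    {"claw": 0.4,"x": 0.3,"y": 0.7,"z": 0.7,"twist": 0},
    {"claw": 0.4,"x": 0.3,"y": 0.7,"z": 0.7,"twist": 0},
    {"claw": 0.4,"x": 0.2,"y": 0.5,"z": 0.4,"twist": 0},
    {"claw": 0.4,"x": 0,"y": 0,"z": 0,"twist": 0},
  ],
)

```text
clock: 22.25
tcp_pos: [395.4, 325.7, 156.0]
ee_rot: [0.219, 0.976, 0.001, 0.0]
ft_force: [1.3, 0.2, 6.8]
gripper_width: 46.6
finger_force: 46.2
```

```bash
python3 st.py
```

```text
clock=22.25 tcp_pos=[395.412 325.731 156.039] ee_rot=[0.219 0.976 0.001 0.   ] ft_force=[1.35  0.184 6.841] wrist_torque=[ 0.064 -0.103 -0.021] gripper_width=46.604 finger_force=46.175 q7 0.21 e7 0.04545133444480598
```

Emit:
servo_tool(
  series=[
    {"claw": 0.54,"x": 0,"y": 0,"z": 0,"twist": 0},
    {"claw": 0.58,"x": 0,"y": 0,"z": 0,"twist": 0},
    {"claw": 0.65,"x": 0,"y": 0,"z": 0,"twist": 0},
    {"claw": 1,"x": 0,"y": 0,"z": 0,"twist": 0},
    {"claw": 1,"x": 0,"y": 0,"z": 0,"twist": 0},
  ],
)

```text
clock: 22.67
tcp_pos: [394.4, 324.9, 155.2]
ee_rot: [0.219, 0.976, -0.0, -0.0]
ft_force: [-0.6, 0.2, 0.1]
gripper_width: 77.5
finger_force: 0.0
```

Emit:
servo_tool(
  series=[
    {"claw": 1,"x": 0,"y": 0,"z": 0,"twist": 0},
    {"claw": 1,"x": 0,"y": 0,"z": 20,"twist": 0},
    {"claw": 1,"x": 0,"y": 0,"z": 30,"twist": 0},
    {"claw": 1,"x": 0,"y": 0,"z": 40,"twist": 0},
    {"claw": 1,"x": 0,"y": 0,"z": 40,"twist": 0},
  ],
)

```text
clock: 23.08
tcp_pos: [394.0, 324.5, 286.4]
ee_rot: [0.219, 0.976, -0.001, -0.001]
ft_force: [0.9, 0.2, -0.0]
gripper_width: 85.5
finger_force: 0.0
```

Emit:
servo_tool(
  series=[
    {"claw": 1,"x": 0,"y": 0,"z": 40,"twist": 0},
    {"claw": 1,"x": 0,"y": 0,"z": 10,"twist": 0},
    {"claw": 1,"x": 0,"y": 0,"z": 0,"twist": 0},
    {"claw": 1,"x": 0,"y": 0,"z": 0,"twist": 0},
    {"claw": 1,"x": 0,"y": 0,"z": 0,"twist": 0},
  ],
)

```text
clock: 23.5
tcp_pos: [394.1, 324.4, 334.2]
ee_rot: [0.219, 0.976, -0.001, -0.001]
ft_force: [-0.6, -0.6, -0.3]
gripper_width: 85.6
finger_force: 0.0
```

```bash
python3 st.py; python3 fin.py w8; python3 - <<'E'
from h import *
from cell import r
im=r.get_image("side"); cv2.imwrite("pics/side9.png",im["pixels"][:,:,::-1])
E
```

```text
clock=23.5 tcp_pos=[394.07  324.422 334.215] ee_rot=[ 0.219  0.976 -0.001 -0.001] ft_force=[-0.601 -0.566 -0.281] wrist_torque=[ 0.048 -0.009 -0.013] gripper_width=85.601 finger_force=0.0 q7 0.27 e7 9.989223144657444e-05
23.5 [394.06973846 324.42236737 334.21474285] q7 0.27292709465200016
(395.5, 325.7, 200) [321.1 234.6] [321.2 234.6] 172 [395.5 325.7 200. ]
```

View pics/side9.png

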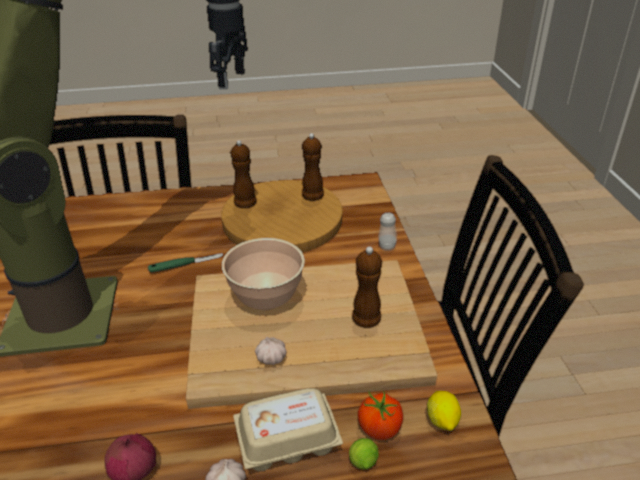

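The sound mills stand in place at (240,175) and (312,168), the stiff one is upright on the chopping board at (367,315), and the bowl, garlic and shaker look unchanged. The arm is clear.

```bash
python3 -c "
from cell import r
print(r.finish_job())"
```

```text
the job is handed in; nothing more can be done
None
```

The job is handed in at about 24 s: two mills ran freely, were turned about 68° and stand where they were, and the stiff one was stopped after about 8° and stands upright on the chopping board; the bowl, garlic and shaker were not disturbed.

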